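# Rock a jammed railing post out of its weld jig

## Robot

A 6-joint arm with a two-finger parallel gripper is mounted at the origin on the work surface. World frame = base frame: x ahead of the robot, y to its left, z up, the work surface at z = 0. Lengths are in m, angles in degrees, forces in N, time in s.
With the tool pointing down it reaches from about 0.275 to 0.85 m from the base axis. Payload 5.2 kg.
Tool frame: the origin (TCP) lies midway between the tips of the shut fingers; the grasp point (between the pads) lies r.grip_point_offset behind it (r.grip_point_offset is the distance from the TCP to the grasp point, in m); z points along the fingers, y is the line along which they close (so a half turn about z gives the same grasp; the last joint's range is limited). The gripper opens to 85 mm and grips with 20 to 120 N. Pads are 22 mm wide; open, the fingers measure 114 mm over their backs; the gripper's body (76 mm by 85 mm) begins 54 mm behind the grasp point. The pads swing forward as they close: fully open they stand 13 mm farther back than shut.
Start: joints at [-84.729, 14.817, 87.949, -0, 77.235, -11.62], TCP at [0.16, -0.526, 0.231] pointing down, gripper open.
Joint ranges: [-179.93, 179.93], [-52.35, 119.4], [10.71, 147.94], [-69.91, 249.91], [12.55, 155.21], [-178.61, 178.61]. Speed limits (degrees/s): [147.25, 147.25, 180, 180, 180, 180].

## Interface

Orientations are given as a 3x3 rotation matrix whose columns are the frame's x, y, z axes.
In Python, from rig import sensors, eyes, job, r gives the robot as it stands.
- The arm moves only by the tool step_arm, never from a script. Its argument "motion" is a list of rows, each an object of numbers: "tx", "ty", "tz": the shift along the world's x, y, z in mm; "spin": the turn about the world's z in degrees. A call has 1 to 10 rows; each row is the pose to reach, as a shift and turn from the pose commanded when the call began; what a row does not reach only later rows make up. A row lasts 1/12 s, in which the tool goes at most 41.7 mm and 7.16 degrees, less where a joint would pass 70% of its speed; a pose out of reach is approached as far as the arm can. A call with a gripper value outside its range is refused whole. "jaw" is the finger opening in mm, from 0 to 85.4, set as the call begins (left out, the last holds). The fingers move at their own pace and stop on an object; "squeeze" is the grip in N (left out, the last holds). Time passes only in rows, so rows that repeat a pose let the fingers close. It gives the time, the measured TCP pose, the force, the opening and the grip force at its end, in the units of the state.
- sensors.get_obs(): the state, without advancing time (a new reading comes with each control period).
- eyes.snapshot(name): name is "side" or "top" or "wrist"; returns the picture (420x560x3 uint8, red, green, blue); there is no depth.
- eyes.get_calibration(name): a dict with "K" (3x3 intrinsics, pixels), "R" (3x3) and "t" (3): a world point X has camera coordinates R X + t; the wrist camera has in their place "hand_eye" (4x4, takes a point from camera to tool coordinates, whose origin is the TCP and whose axes are the flange's). Camera axes: x right, y down, z forward; pixel columns grow to the right and rows downward; lengths in m; the calibration is good to about 2 mm. The wrist camera is an equidistant fisheye: a pixel r from the principal point sees the ray r / f radians off the axis. A picture is of the moment at which its call begins: read the wrist's pose just before it. get_calibration takes no time and is no camera call.
- job.sign_off(): hands the job in; it is judged then, once.
The state is a dict: "t": time; "joint_positions": joint angles; "joint_velocities": joint speeds; "joint_efforts": joint torques, N m; "tool_pos": TCP position; "orientation": TCP orientation; "ft_force": force on the tool from outside, world axes, zero at the start; "moment": the same for the moment, N m; "width": finger opening in m; "grasp_force": force on a finger pad.
Only numpy, scipy, OpenCV 4.12 (cv2) and the standard library are available. Lean on these libraries where they do the work, as an engineer would, in place of code of your own. Each camera call takes 0.05 s, during which the arm holds its last target. There are 200 camera calls.

## Task

The steel post with the short side branch is jammed between the two seized cheeks of its welding jig. Rock it from side to side, towards one cheek and then the other, until both cheeks have been driven back, lift it straight out and stand it upright in the aluminium tray. Leave the plain post in the other jig alone.

Things in the scene. Friction and masses are not known exactly. Their poses are not given: they have to be found in the camera images.
- branched_post: Loose welded steel post, 0.4 kg, 130 mm tall: 40 x 40 x 6 mm foot plate and an upright 30 mm round tube, to be gripped near the top. A 20 mm branch tube points along its +x, its axis 72 mm above the underside, its end 55 mm from the post's axis. Origin: centre of the underside; z runs up the tube. Starts upright at the centre of the jig, 16 mm above the table, axes parallel to the jig's.
- jig: Fixed jig, 100 (x) by 170 mm (y), origin centre of underside, on the table. A cheek on its +y and one on its -y side almost touch the tube and overhang the foot plate: a straight pull stops after 7 mm. The foot rests on a 14 mm wide ridge along x. Leaning the post about it towards a cheek (8 N at the top) drives the cheek back: 8 degrees is enough, about 13 reaches its stop.
- cheek_left (a joint): Steel cheek on the jig's +y side, 29 to 68 mm above the table, its end plate to 70 mm. Value 0 at the start, face 15.5 mm from the jig's centre; grows as it slides outward, up to 0.0085 m, against 15 N of dry friction; it stays where it is left. At 0.005 or more the foot plate can pass it.
- cheek_right (a joint): The same cheek on the jig's -y side; its value grows towards -y.
- tray: Fixed open aluminium tray, 170 mm (its x) by 140 mm (its y), rim 18 mm above the table, walls 4 mm. Origin: centre of its underside. Its inner floor lies 4 mm above the table. Empty.
- plain_post: Bystander: the same post without a branch, standing in a second jig of the same look (its cheeks do not move). Loose, 130 mm tall, origin at the centre of the underside of its foot plate, 16 mm above the table, so its top is 146 mm above the table: carry the other post over or round it. Leave it alone.
Things that resemble listed ones, but are neither listed nor needed, are in the scene too. Leave any pink look-alike of the branched_post alone. What is shaped like the jig but green is not meant.

How it is judged (in metres and radians):
On the way:
1. both cheeks have been driven back by more than 2.5 mm, the foot of the branched post still in the jig (value of joint each of cheek_left, cheek_right above 0.0025 m and distance between branched_post and jig below 0.04 m), for 0.05 s.
At the end, for the whole second after the job is handed in: The branched post stands upright (within 7 degrees) and at rest with its foot plate on the floor of the tray (origin within 65 mm of the tray's centre along its x and 50 mm along its y, and less than 12 mm above the table) (angle between branched_post's own z axis and vertical below 0.12 rad and x of branched_post in the frame of tray between -0.065 and 0.065 m and y of branched_post in the frame of tray between -0.05 and 0.05 m and height (world z) of branched_post below 0.012 m and linear speed of branched_post below 0.02 m/s and angular speed of branched_post below 0.2 rad/s); the robot touches nothing.
It fails at once if the plain post is shifted by more than 15 mm or tipped by more than 10 degrees (distance of plain_post from where it was at the start of the episode above 0.015 m or angle between plain_post's own z axis and vertical above 0.175 rad).
It also fails if it takes over 51 s, if anything falls off the work surface, if the arm or the gripper's body presses on something with over 40 N, if the wrist force passes 120 N, or if a joint passes its speed limit or range.

## Working session

There is one attempt and no reset: what is moved stays moved. The work goes in short steps, Python scripts to look and compute and a tool call to move; the robot and the scene stay as the last step left them, time stands still between calls to the robot, and variables do not carry over. Pictures are saved under pics/ and viewed, at most 10 in all, crops included, and the job is handed in when it is done.

Besides the shell and the picture viewer there is one more tool, called as name(argument=value, ...) on one line, values as JSON. step_arm: Moves the arm, as the interface text tells. Its arguments: {"type":"object","properties":{"motion":{"type":"array"},"jaw":{"type":"number"},"squeeze":{"type":"number"}},"required":["motion"]}

```bash
mkdir -p pics; python3 - <<'E'
from rig import sensors, eyes, job, r
import cv2, numpy as np
for n in ("top","side"):
    im=eyes.snapshot(n); cv2.imwrite(f"pics/{n}0.png",im[:,:,::-1])
    c=eyes.get_calibration(n); print(n,{k:np.round(np.array(v),4).tolist() for k,v in c.items()})
print(r.grip_point_offset); o=sensors.get_obs(); print(o["t"],o["tool_pos"],np.round(o["orientation"],3),o["width"])
print(np.array(eyes.get_calibration("wrist")["hand_eye"]).round(4),eyes.get_calibration("wrist")["K"])
E
```

```text
top {'K': [[448.0552, 0.0, 286.6716], [0.0, 448.0552, 217.6001], [0.0, 0.0, 1.0]], 'R': [[0.0193, -0.9996, -0.0229], [-0.9983, -0.018, -0.0558], [0.0554, 0.024, -0.9982]], 't': [0.0124, 0.4347, 0.8253]}
side {'K': [[385.6691, 0.0, 274.6692], [0.0, 385.6691, 212.5876], [0.0, 0.0, 1.0]], 'R': [[0.9853, -0.1693, 0.0222], [-0.0865, -0.6069, -0.7901], [0.1472, 0.7765, -0.6126]], 't': [-0.4168, 0.0953, 0.6786]}
0.0187
0.1 [ 0.15977008 -0.5258136   0.23058166] [[ 0.957  0.291 -0.   ]
 [ 0.291 -0.957  0.002]
 [ 0.    -0.002 -1.   ]] 0.08514248502933608
[[-7.000e-04 -9.461e-01 -3.240e-01  8.280e-02]
 [ 1.000e+00 -5.000e-04 -6.000e-04 -2.000e-04]
 [ 4.000e-04 -3.240e-01  9.461e-01 -1.409e-01]
 [ 0.000e+00  0.000e+00  0.000e+00  1.000e+00]] [[325.1922621    0.         282.76635315]
 [  0.         325.1922621  207.90574338]
 [  0.           0.           1.        ]]
```

View pics/top0.png

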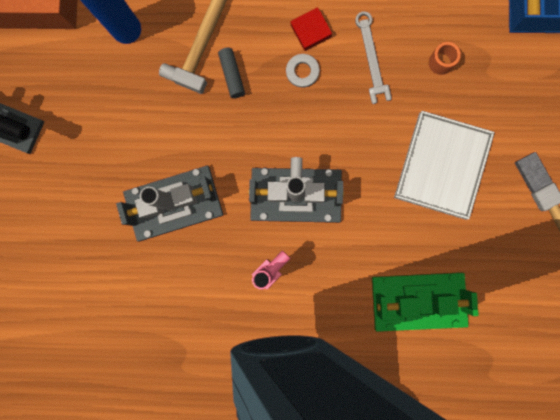

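View pics/side0.png

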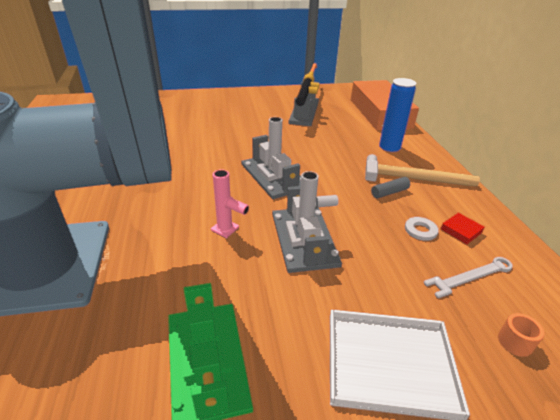

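Candidates, top image:
- (296,185): steel post in a grey jig with a branch pointing up the image. It fits the description.
- (149,195): steel post in a grey jig with no branch visible, so the plain post.
- (263,280): pink branched look-alike.
- (422,300): green jig-like thing, not meant.

The tray is at (446,164). I'll confirm with one crop.

```bash
cat > h.py <<'E'
import numpy as np, cv2
from rig import sensors, eyes, job, r
def at_z(name,uv,z):
    c=eyes.get_calibration(name); K,R,t=(np.array(c[k]) for k in "KRt")
    d=R.T@np.linalg.inv(K)@np.array([*uv,1.]); o=-R.T@t
    return o+d*(z-o[2])/d[2]
def proj(name,X):
    c=eyes.get_calibration(name); K,R,t=(np.array(c[k]) for k in "KRt")
    p=K@(R@np.array(X)+t); return p[:2]/p[2]
E
python3 - <<'E'
from h import *
im=cv2.imread("pics/top0.png")[145:240,235:360]
im2=cv2.imread("pics/top0.png")[145:250,110:235]
cv2.imwrite("pics/crop.png",np.vstack([cv2.resize(im,None,fx=6,fy=6,interpolation=cv2.INTER_CUBIC)]))
print("post top",at_z("top",(296,186),.146),"plain",at_z("top",(149,196),.146))
for uv in [(251,168),(341,168),(342,221),(250,221)]: print("jig",at_z("top",uv,.012))
for uv in [(425,113),(493,130),(469,217),(397,196)]: print("tray",at_z("top",uv,.018))
print("pink",at_z("top",(262,281),.13),"side post",at_z("side",(309,176),.146))
E
```

```text
post top [0.47708409 0.00350968 0.146     ] plain [0.45733003 0.23624698 0.146     ]
jig [0.52680466 0.08951972 0.012     ]
jig [ 0.52941424 -0.07968352  0.012     ]
jig [ 0.42989782 -0.0827884   0.012     ]
jig [0.42677764 0.0890239  0.012     ]
tray [ 0.63432418 -0.2342784   0.018     ]
tray [ 0.60385759 -0.35975783  0.018     ]
tray [ 0.4411938  -0.31507094  0.018     ]
tray [ 0.47776609 -0.18314523  0.018     ]
pink [0.32584499 0.05504892 0.13      ] side post [0.4798338  0.00196815 0.146     ]
```

View pics/crop.png

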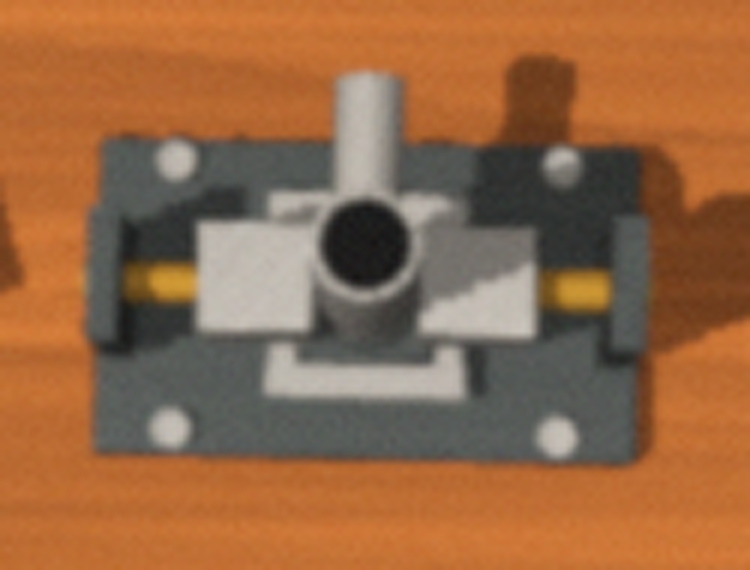

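The crop confirms it: steel post with its bore at about (296,185.5) and its branch up (+x), both light cheeks and gold rods showing. The post is at about (0.478, 0.003), jig yaw about +1°, tray centre about (0.539, -0.273). I'll grip across the jig's x so the post can pivot as it is rocked along y.

step_arm(motion=[{"tx": 20, "ty": 33, "spin": 7}, {"tx": 40, "ty": 66, "spin": 14}, {"tx": 60, "ty": 99, "spin": 21}, {"tx": 80, "ty": 132, "spin": 28}, {"tx": 100, "ty": 165, "spin": 35}, {"tx": 120, "ty": 198, "spin": 42}, {"tx": 140, "ty": 231, "spin": 49}, {"tx": 160, "ty": 264, "spin": 56}, {"tx": 180, "ty": 297, "spin": 63}, {"tx": 200, "ty": 330, "spin": 70}], jaw=85, squeeze=50)

```text
$.motion[0]: bad value
```

step_arm(motion=[{"tx": 20, "ty": 33, "spin": 4}, {"tx": 40, "ty": 66, "spin": 4}, {"tx": 60, "ty": 99, "spin": 4}, {"tx": 80, "ty": 132, "spin": 4}, {"tx": 100, "ty": 165, "spin": 4}, {"tx": 110, "ty": 185, "spin": 4}, {"tx": 118, "ty": 199, "spin": 4}, {"tx": 118, "ty": 199, "spin": 4}, {"tx": 118, "ty": 199, "spin": 4}])

```text
$.motion[0]: bad value
```

```bash
cat >> h.py <<'E'
def wrist_at_z(uv,z,o):
    c=eyes.get_calibration("wrist"); K=np.array(c["K"]); H=np.array(c["hand_eye"])
    x=(uv[0]-K[0,2])/K[0,0]; y=(uv[1]-K[1,2])/K[1,1]; th=np.hypot(x,y)
    d=np.array([x/th*np.sin(th),y/th*np.sin(th),np.cos(th)]); R=np.array(o["orientation"])
    p=R@H[:3,3]+np.array(o["tool_pos"]); d=R@H[:3,:3]@d
    return p+d*(z-p[2])/d[2]
E
python3 - <<'E'
from h import *
import json
o=sensors.get_obs(); im=eyes.snapshot("wrist"); cv2.imwrite("pics/w1.png",im[:,:,::-1])
json.dump({k:np.array(o[k]).tolist() for k in("tool_pos","orientation")},open("w1.json","w"))
print(o["t"],o["tool_pos"],np.round(o["orientation"],3),o["ft_force"])
E
```

```text
0.1 [ 0.15977008 -0.5258136   0.23058166] [[ 0.957  0.291 -0.   ]
 [ 0.291 -0.957  0.002]
 [ 0.    -0.002 -1.   ]] [ 1.21085503  0.03950013 -0.80403401]
```

View pics/w1.png

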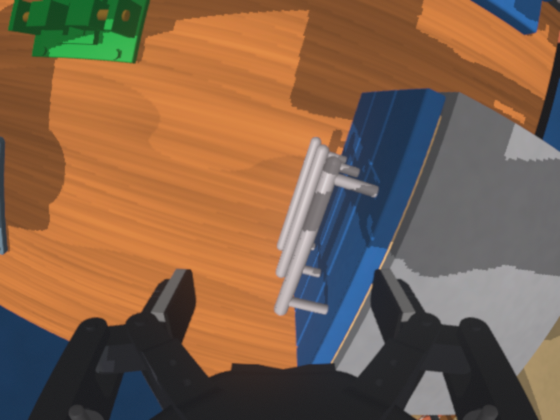

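The moves were refused, so the arm is still at its start; this wrist picture shows only a blue rack there. The rows probably need all four keys.

step_arm(motion=[{"tx": 20, "ty": 33, "tz": 0, "spin": 7}, {"tx": 40, "ty": 66, "tz": 0, "spin": 14}, {"tx": 60, "ty": 99, "tz": 0, "spin": 21}, {"tx": 80, "ty": 132, "tz": 0, "spin": 28}, {"tx": 100, "ty": 165, "tz": 0, "spin": 35}, {"tx": 120, "ty": 198, "tz": 0, "spin": 42}, {"tx": 140, "ty": 231, "tz": 0, "spin": 49}, {"tx": 160, "ty": 264, "tz": 0, "spin": 56}, {"tx": 180, "ty": 297, "tz": 0, "spin": 63}, {"tx": 200, "ty": 330, "tz": 0, "spin": 70}], jaw=85, squeeze=50)

```text
t: 0.98
tool_pos: [0.3602, -0.1945, 0.2313]
orientation: [[0.049, 0.999, 0.0], [0.999, -0.049, -0.0], [-0.0, 0.0, -1.0]]
ft_force: [1.5, -1.1, 0.0]
width: 0.0851
grasp_force: 0.0
```

step_arm(motion=[{"tx": 20, "ty": 33, "tz": 0, "spin": 4}, {"tx": 40, "ty": 66, "tz": 0, "spin": 4}, {"tx": 60, "ty": 99, "tz": 0, "spin": 4}, {"tx": 80, "ty": 132, "tz": 0, "spin": 4}, {"tx": 100, "ty": 165, "tz": 0, "spin": 4}, {"tx": 110, "ty": 185, "tz": 0, "spin": 4}, {"tx": 118, "ty": 198, "tz": 0, "spin": 4}, {"tx": 118, "ty": 198, "tz": 0, "spin": 4}])

```text
t: 1.65
tool_pos: [0.4787, 0.0044, 0.231]
orientation: [[-0.019, 1.0, -0.0], [1.0, 0.019, 0.001], [0.001, 0.0, -1.0]]
ft_force: [0.6, 0.3, -0.5]
width: 0.0851
grasp_force: 0.0
```

```bash
python3 - <<'E'
from h import *
import json
o=sensors.get_obs(); im=eyes.snapshot("wrist"); cv2.imwrite("pics/w2.png",im[:,:,::-1])
json.dump({k:np.array(o[k]).tolist() for k in("tool_pos","orientation")},open("w2.json","w"))
print(o["t"],o["tool_pos"],np.round(o["orientation"],3),o["ft_force"])
E
```

```text
1.65 [0.47868491 0.00439775 0.23096565] [[-0.019  1.    -0.   ]
 [ 1.     0.019  0.001]
 [ 0.001  0.    -1.   ]] [ 0.58061984  0.33386376 -0.53971573]
```

View pics/w2.png

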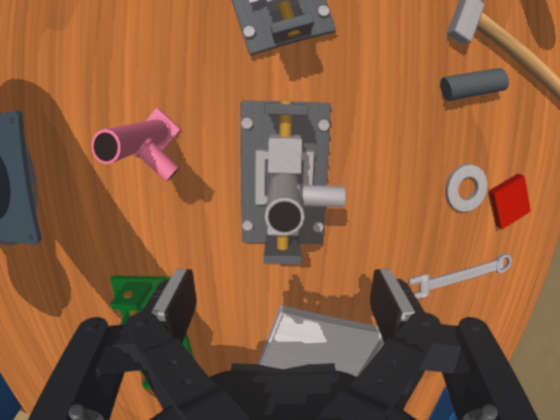

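The wrist view shows the post top at about (284,216) with its branch to the right (+x). It sits centred between the finger planes, and the jig lies square to the gripper.

```bash
python3 - <<'E'
from h import *
import json
o=json.load(open("w2.json"))
print(wrist_at_z((284.5,216),.146,o), wrist_at_z((344,197),.088,o))
E
```

```text
[0.4791936  0.00442611 0.146     ] [0.53438503 0.00271362 0.088     ]
```

step_arm(motion=[{"tx": 0, "ty": 0, "tz": -30, "spin": 0}, {"tx": 0, "ty": 0, "tz": -60, "spin": 0}, {"tx": 0, "ty": 0, "tz": -90, "spin": 0}, {"tx": 0, "ty": 0, "tz": -110, "spin": 0}, {"tx": 0, "ty": 0, "tz": -119, "spin": 0}, {"tx": 0, "ty": 0, "tz": -119, "spin": 0}])

```text
t: 2.2
tool_pos: [0.4759, 0.0011, 0.1104]
orientation: [[-0.014, 1.0, -0.005], [1.0, 0.014, 0.001], [0.001, -0.005, -1.0]]
ft_force: [0.3, -0.5, 0.6]
width: 0.0849
grasp_force: 0.0
```

step_arm(motion=[{"tx": 0, "ty": 0, "tz": 0, "spin": 0}, {"tx": 0, "ty": 0, "tz": 0, "spin": 0}, {"tx": 0, "ty": 0, "tz": 0, "spin": 0}, {"tx": 0, "ty": 0, "tz": 0, "spin": 0}, {"tx": 0, "ty": 0, "tz": 0, "spin": 0}, {"tx": 0, "ty": 0, "tz": 0, "spin": 0}, {"tx": 0, "ty": 0, "tz": 0, "spin": 0}, {"tx": 0, "ty": 0, "tz": 0, "spin": 0}], jaw=20, squeeze=50)

```text
t: 2.87
tool_pos: [0.4789, 0.0016, 0.1135]
orientation: [[-0.016, 1.0, 0.003], [1.0, 0.016, -0.001], [-0.001, 0.003, -1.0]]
ft_force: [0.6, -0.0, 6.4]
width: 0.0287
grasp_force: 49.1
```

step_arm(motion=[{"tx": 0, "ty": 3, "tz": 0, "spin": 0}, {"tx": 0, "ty": 6, "tz": 0, "spin": 0}, {"tx": 0, "ty": 9, "tz": 0, "spin": 0}, {"tx": 0, "ty": 12, "tz": 0, "spin": 0}, {"tx": 0, "ty": 15, "tz": 0, "spin": 0}, {"tx": 0, "ty": 18, "tz": 0, "spin": 0}, {"tx": 0, "ty": 20, "tz": 0, "spin": 0}, {"tx": 0, "ty": 22, "tz": -1, "spin": 0}, {"tx": 0, "ty": 22, "tz": -1, "spin": 0}, {"tx": 0, "ty": 22, "tz": -1, "spin": 0}])

```text
t: 3.7
tool_pos: [0.4793, 0.0214, 0.1128]
orientation: [[-0.017, 1.0, 0.003], [1.0, 0.017, -0.005], [-0.005, 0.003, -1.0]]
ft_force: [-0.9, -9.3, 6.5]
width: 0.0288
grasp_force: 50.2
```

step_arm(motion=[{"tx": 0, "ty": 2, "tz": 0, "spin": 0}, {"tx": 0, "ty": 3, "tz": 0, "spin": 0}, {"tx": 0, "ty": 3, "tz": 0, "spin": 0}])

```text
t: 3.95
tool_pos: [0.4793, 0.024, 0.1127]
orientation: [[-0.017, 1.0, 0.003], [1.0, 0.017, -0.005], [-0.005, 0.003, -1.0]]
ft_force: [-0.3, -10.9, 5.6]
width: 0.0291
grasp_force: 49.9
```

step_arm(motion=[{"tx": 0, "ty": -5, "tz": 1, "spin": 0}, {"tx": 0, "ty": -10, "tz": 1, "spin": 0}, {"tx": 0, "ty": -15, "tz": 1, "spin": 0}, {"tx": 0, "ty": -20, "tz": 1, "spin": 0}, {"tx": 0, "ty": -25, "tz": 1, "spin": 0}, {"tx": 0, "ty": -29, "tz": 1, "spin": 0}, {"tx": 0, "ty": -33, "tz": 1, "spin": 0}, {"tx": 0, "ty": -37, "tz": 1, "spin": 0}, {"tx": 0, "ty": -41, "tz": 1, "spin": 0}, {"tx": 0, "ty": -44, "tz": 0, "spin": 0}])

```text
t: 4.78
tool_pos: [0.4781, -0.0154, 0.1118]
orientation: [[-0.015, 1.0, 0.001], [1.0, 0.015, 0.004], [0.004, 0.001, -1.0]]
ft_force: [-1.4, 11.4, 15.4]
width: 0.0287
grasp_force: 53.0
```

step_arm(motion=[{"tx": 0, "ty": -2, "tz": 0, "spin": 0}, {"tx": 0, "ty": -4, "tz": 0, "spin": 0}, {"tx": 0, "ty": -4, "tz": 0, "spin": 0}, {"tx": 0, "ty": -4, "tz": 0, "spin": 0}])

```text
t: 5.12
tool_pos: [0.4781, -0.0193, 0.1116]
orientation: [[-0.015, 1.0, 0.001], [1.0, 0.015, 0.004], [0.004, 0.001, -1.0]]
ft_force: [1.7, 10.3, 5.3]
width: 0.0289
grasp_force: 52.3
```

step_arm(motion=[{"tx": 0, "ty": 4, "tz": 0, "spin": 0}, {"tx": 0, "ty": 8, "tz": 0, "spin": 0}, {"tx": 0, "ty": 12, "tz": 1, "spin": 0}, {"tx": 0, "ty": 16, "tz": 1, "spin": 0}, {"tx": 0, "ty": 20, "tz": 1, "spin": 0}, {"tx": 0, "ty": 23, "tz": 0, "spin": 0}, {"tx": 0, "ty": 23, "tz": 0, "spin": 0}, {"tx": 0, "ty": 23, "tz": 0, "spin": 0}])

```text
t: 5.78
tool_pos: [0.4783, 0.0018, 0.1122]
orientation: [[-0.016, 1.0, 0.001], [1.0, 0.016, -0.001], [-0.001, 0.001, -1.0]]
ft_force: [-0.3, -1.9, 8.5]
width: 0.0291
grasp_force: 52.2
```

```bash
python3 - <<'E'
from h import *
a=eyes.snapshot("wrist")[90:300,190:370]; b=eyes.snapshot("side")[120:300,230:384]
f=lambda im: cv2.resize(im[:,:,::-1],(390,470),interpolation=cv2.INTER_CUBIC)
cv2.imwrite("pics/c3.png",np.hstack([f(a),f(b)]))
E
```

```text
(no output)
```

View pics/c3.png

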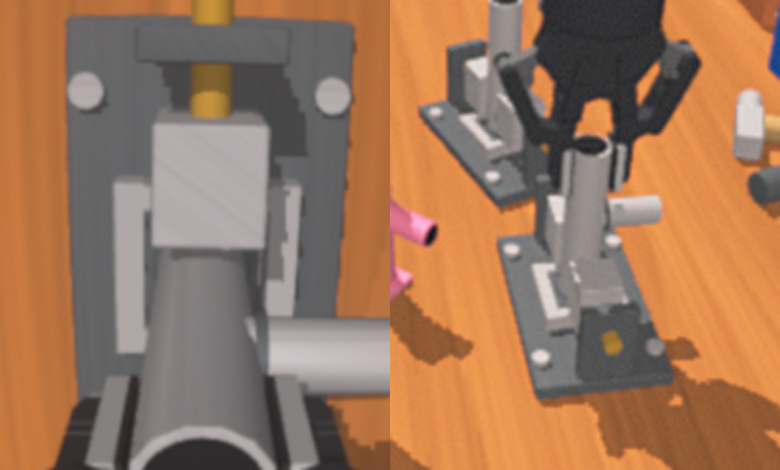

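The left cheek stands clear of the tube and the right cheek is close to its end plate; the post is upright between the pads. I'll lift slowly and watch the force.

step_arm(motion=[{"tx": 0, "ty": 0, "tz": 2, "spin": 0}, {"tx": 0, "ty": 0, "tz": 5, "spin": 0}, {"tx": 0, "ty": 0, "tz": 8, "spin": 0}, {"tx": 0, "ty": 0, "tz": 11, "spin": 0}, {"tx": 0, "ty": 0, "tz": 14, "spin": 0}, {"tx": 0, "ty": 0, "tz": 14, "spin": 0}])

```text
t: 6.38
tool_pos: [0.4768, 0.0021, 0.1254]
orientation: [[-0.016, 1.0, -0.002], [1.0, 0.016, 0.001], [0.001, -0.002, -1.0]]
ft_force: [-0.7, -0.9, -4.5]
width: 0.0287
grasp_force: 50.7
```

step_arm(motion=[{"tx": 0, "ty": 0, "tz": 8, "spin": 0}, {"tx": 0, "ty": 0, "tz": 16, "spin": 0}, {"tx": 0, "ty": 0, "tz": 26, "spin": 0}, {"tx": 0, "ty": 0, "tz": 36, "spin": 0}, {"tx": 0, "ty": 0, "tz": 48, "spin": 0}, {"tx": 0, "ty": 0, "tz": 60, "spin": 0}, {"tx": 0, "ty": 0, "tz": 72, "spin": 0}, {"tx": 0, "ty": 0, "tz": 84, "spin": 0}, {"tx": 0, "ty": 0, "tz": 90, "spin": 0}, {"tx": 0, "ty": 0, "tz": 90, "spin": 0}])

```text
t: 7.22
tool_pos: [0.4789, 0.0017, 0.2176]
orientation: [[-0.016, 1.0, 0.004], [1.0, 0.016, -0.001], [-0.001, 0.004, -1.0]]
ft_force: [0.9, -0.4, -4.9]
width: 0.0289
grasp_force: 50.9
```

step_arm(motion=[{"tx": 3, "ty": -14, "tz": 0, "spin": 0}, {"tx": 8, "ty": -40, "tz": 0, "spin": 0}, {"tx": 14, "ty": -70, "tz": 0, "spin": 0}, {"tx": 20, "ty": -100, "tz": 0, "spin": 0}, {"tx": 26, "ty": -130, "tz": 0, "spin": 0}, {"tx": 32, "ty": -160, "tz": 0, "spin": 0}, {"tx": 38, "ty": -190, "tz": 0, "spin": 0}, {"tx": 44, "ty": -220, "tz": 0, "spin": 0}, {"tx": 50, "ty": -250, "tz": 0, "spin": 0}, {"tx": 56, "ty": -268, "tz": 0, "spin": 0}])

```text
t: 8.05
tool_pos: [0.5336, -0.2694, 0.2144]
orientation: [[-0.014, 1.0, -0.001], [1.0, 0.014, -0.001], [-0.001, -0.001, -1.0]]
ft_force: [0.7, -0.0, -4.8]
width: 0.0285
grasp_force: 50.7
```

step_arm(motion=[{"tx": 4, "ty": -9, "tz": 0, "spin": 0}, {"tx": 4, "ty": -9, "tz": 0, "spin": 0}, {"tx": 4, "ty": -9, "tz": 0, "spin": 0}, {"tx": 4, "ty": -9, "tz": 0, "spin": 0}])

```text
t: 8.38
tool_pos: [0.5374, -0.2735, 0.2149]
orientation: [[-0.016, 1.0, -0.001], [1.0, 0.016, 0.002], [0.002, -0.001, -1.0]]
ft_force: [-0.2, 0.5, -5.7]
width: 0.0286
grasp_force: 50.7
```

```bash
python3 - <<'E'
from h import *
a=eyes.snapshot("wrist"); b=eyes.snapshot("side")
cv2.imwrite("pics/c4.png",np.hstack([cv2.resize(i[:,:,::-1],(400,300)) for i in (a,b)]))
print(proj("side",(.539,-.273,.004)))
E
```

```text
[388.6155141 362.4718348]
```

View pics/c4.png

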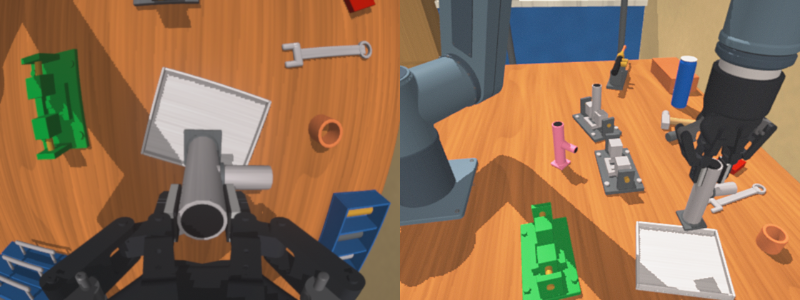

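The post hangs upright in the jaws with the branch to +x, above the tray's middle, and the plain post stands untouched. I'll lower it.

step_arm(motion=[{"tx": 1, "ty": 0, "tz": -20, "spin": 0}, {"tx": 1, "ty": 0, "tz": -45, "spin": 0}, {"tx": 1, "ty": 0, "tz": -70, "spin": 0}, {"tx": 1, "ty": 0, "tz": -90, "spin": 0}, {"tx": 1, "ty": 0, "tz": -102, "spin": 0}, {"tx": 1, "ty": 0, "tz": -106, "spin": 0}, {"tx": 1, "ty": 0, "tz": -109, "spin": 0}, {"tx": 1, "ty": 0, "tz": -111, "spin": 0}, {"tx": 1, "ty": 0, "tz": -111, "spin": 0}])

```text
t: 9.23
tool_pos: [0.5394, -0.2753, 0.1052]
orientation: [[-0.016, 1.0, 0.001], [1.0, 0.016, -0.001], [-0.001, 0.001, -1.0]]
ft_force: [-0.5, 0.6, -5.4]
width: 0.0284
grasp_force: 50.5
```

step_arm(motion=[{"tx": 0, "ty": 0, "tz": -1, "spin": 0}, {"tx": 0, "ty": 0, "tz": -2, "spin": 0}, {"tx": 0, "ty": 0, "tz": -2, "spin": 0}])

```text
t: 9.48
tool_pos: [0.539, -0.2755, 0.1028]
orientation: [[-0.015, 1.0, 0.001], [1.0, 0.015, -0.001], [-0.001, 0.001, -1.0]]
ft_force: [0.2, 0.5, -4.8]
width: 0.0289
grasp_force: 50.5
```

step_arm(motion=[{"tx": 0, "ty": 0, "tz": -1, "spin": 0}, {"tx": 0, "ty": 0, "tz": -2, "spin": 0}, {"tx": 0, "ty": 0, "tz": -2, "spin": 0}])

```text
t: 9.73
tool_pos: [0.539, -0.2754, 0.1007]
orientation: [[-0.015, 1.0, 0.001], [1.0, 0.015, -0.0], [-0.0, 0.001, -1.0]]
ft_force: [-0.4, -0.1, -3.0]
width: 0.0286
grasp_force: 51.1
```

step_arm(motion=[{"tx": 0, "ty": 0, "tz": -1, "spin": 0}, {"tx": 0, "ty": 0, "tz": -1, "spin": 0}])

```text
t: 9.9
tool_pos: [0.5391, -0.2755, 0.1005]
orientation: [[-0.016, 1.0, 0.001], [1.0, 0.016, -0.001], [-0.001, 0.001, -1.0]]
ft_force: [-1.3, 1.4, 3.2]
width: 0.0288
grasp_force: 51.7
```

step_arm(motion=[{"tx": 0, "ty": 0, "tz": 0, "spin": 0}, {"tx": 0, "ty": 0, "tz": 0, "spin": 0}, {"tx": 0, "ty": 0, "tz": 0, "spin": 0}, {"tx": 0, "ty": 0, "tz": 0, "spin": 0}], jaw=40, squeeze=20)

```text
t: 10.23
tool_pos: [0.539, -0.2754, 0.0994]
orientation: [[-0.016, 1.0, 0.0], [1.0, 0.016, -0.0], [-0.0, 0.0, -1.0]]
ft_force: [0.2, -0.6, 0.2]
width: 0.0398
grasp_force: 0.0
```

step_arm(motion=[{"tx": 0, "ty": 0, "tz": 0, "spin": 0}, {"tx": 0, "ty": 0, "tz": 0, "spin": 0}, {"tx": 0, "ty": 0, "tz": 0, "spin": 0}, {"tx": 0, "ty": 0, "tz": 0, "spin": 0}, {"tx": 0, "ty": 0, "tz": 10, "spin": 0}, {"tx": 0, "ty": 0, "tz": 30, "spin": 0}, {"tx": 0, "ty": 0, "tz": 60, "spin": 0}, {"tx": 0, "ty": 0, "tz": 90, "spin": 0}, {"tx": 0, "ty": 0, "tz": 120, "spin": 0}, {"tx": 0, "ty": 0, "tz": 120, "spin": 0}], jaw=80)

```text
t: 11.07
tool_pos: [0.5416, -0.2772, 0.2273]
orientation: [[-0.016, 1.0, 0.01], [1.0, 0.016, -0.008], [-0.008, 0.01, -1.0]]
ft_force: [0.3, -0.6, 1.1]
width: 0.0801
grasp_force: 0.0
```

```bash
python3 - <<'E'
from h import *
a=eyes.snapshot("wrist"); b=eyes.snapshot("side")
cv2.imwrite("pics/c5.png",np.hstack([cv2.resize(i[:,:,::-1],(400,300)) for i in (a,b)]))
E
```

```text
(no output)
```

View pics/c5.png

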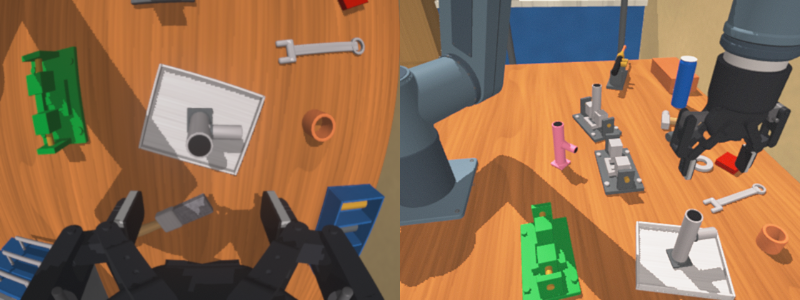

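The post stands in the tray, foot at about (392,370) in the full side image, close to the predicted tray centre. The gripper is clear and the plain post is in place. Handing in.

```bash
python3 - <<'E'
from h import *
print(proj("side",(.539,-.275,.134)),proj("side",(.539,-.275,.004)))
print(job.sign_off())
E
```

```text
[411.31693503 304.12204986] [389.18306424 363.76520548]
the job is handed in; nothing more can be done
None
```

I rocked the branched post until both cheeks moved back, lifted it out and stood it upright near the middle of the tray. The gripper is clear, the plain post was left alone, and the job was handed in at about 11 s; no verdict was returned.

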